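# Refill the gravity feeder with lock cylinders

### The arm

A 6-joint arm with a two-finger parallel gripper is mounted at the origin on a cart in front of the work surface, level with it; the furniture and walls round the work are solid. World frame = base frame: x ahead of the robot, y to its left, z up, the work surface at z = 0. Lengths are in mm, angles in rad, forces in N, time in s.
With the tool pointing down it reaches from about 275 to 750 mm from the base axis. Payload 10.2 kg.
Tool frame: the origin (TCP) lies at the very end of the fingers, on their centre line; the grasp point (between the pads) lies 19 mm behind it; x points along the fingers, y is the direction in which the jaws open and shut, and the axes are right-handed (so a half turn about x gives the same grasp; the last joint's range is limited). The gripper opens to 85 mm and grips with 20 to 120 N. Pads are 22 mm wide; open, the fingers measure 114 mm over their backs; the gripper's body (76 mm by 85 mm) begins 54 mm behind the grasp point. The pads swing forward as they close: fully open they stand 13 mm farther back than shut.
Start: joints at [0.969, 0.313, 1.498, -0, 1.331, -0.223], TCP at [194.161, 487.783, 231.294] pointing down, gripper open.
Joint ranges: [-2.94, 2.94], [-0.97, 2.17], [0.19, 2.56], [-1.23, 4.37], [0.02, 3.11], [-2.88, 2.88]. Speed limits (rad/s): [2.39, 2.39, 3.01, 3.14, 3.14, 3.14].

### API

Orientations are given as a unit quaternion [w, x, y, z].
In Python, from rig import ctrl, viewer, order gives the robot as it stands. The module is installed in compiled form; this text tells all that it offers.
- The arm moves only by the tool carry_out, never from a script. Its argument "deltas" is a list of rows, each a list of 7 numbers: the gripper command: -1 is fully open, 1 is shut, values between are in proportion, then the shift along the tool's x, y, z in mm, then the turn, a rotation vector about the tool's x, y, z in degrees. A call has exactly 5 rows; each row is the pose to reach, as a shift and turn from the pose commanded when the call began, along the tool's axes at that moment; what a row does not reach only later rows make up. A row lasts 1/8 s, in which the tool goes at most 62.5 mm and 10.7 degrees, less where a joint would pass 70% of its speed; a pose out of reach is approached as far as the arm can. A call with a gripper value outside its range is refused whole. The fingers move at their own pace and stop on an object; "newtons" is the grip in N (left out, the last holds). Time passes only in rows, so rows that repeat a pose let the fingers close, or fill a call up. It gives the time, the measured TCP pose, the force and the opening at its end, in the units of the state.
- ctrl.sense(): the state, without advancing time (a new reading comes with each control period).
- viewer.capture(name): name is "scene" or "top" or "wrist"; returns the picture (400x640x3 uint8, red, green, blue); there is no depth.
- viewer.calibration(name): a dict with "fx", "fy", "cx", "cy" (pixels), "k1" (the pictures are not rectified: a ray, as slopes to the right and down, at radius r is drawn at 1 + k1 r^2 times it, then the intrinsics apply), "xyz" and "attitude" of the camera in the world; the wrist camera has in their place "T_tool_cam" (4x4, takes a point from camera to tool coordinates, whose origin is the TCP and whose axes are the tool frame's). Camera axes: x right, y down, z forward; pixel columns grow to the right and rows downward; lengths in mm; the calibration is good to about 2 mm. A picture is of the moment at which its call begins: read the wrist's pose just before it. calibration takes no time and is no camera call.
- order.finish_job(): hands the job in, once; it reports no verdict.
The state is a dict: "time_s": time; "joints": joint angles; "dq": joint speeds; "tau": joint torques, N m; "eef_pos": TCP position; "ee_rot": TCP orientation; "force": force on the tool from outside, world axes, zero at the start; "wrist_torque": the same for the moment, N m; "grip_width": opening from 0.0 (shut) to 1.0 (fully open).
Only numpy, scipy, OpenCV 4.12 (cv2) and the standard library are available. Lean on these libraries where they do the work, as an engineer would, in place of code of your own. Each camera call takes 0.05 s, during which the arm holds its last target. There are 200 camera calls.

### The job

The gravity feeder on the bench is empty and its front gate is still up. Push the gate fully down, then pick up the steel tray and tip it over the hopper's mouth so that all four lock cylinders end up inside the hopper behind the shut gate. Stand the empty tray back on the bench, right way up and clear of the feeder, and leave the other things where they are.

Things in the scene. Friction and masses are not known exactly. Their poses are not given: they have to be found in the camera images.
- feeder: Grey sheet-steel feeder, fixed: open hopper, inside 150 x 150 mm, 3 mm walls, rim at z = 185 mm. Origin at bench height under the hopper's centre; -x is its front. Chute floor slopes from z = 125 mm at the back to 28 mm at the front outlet, then a short pick trough, lip 31 mm high, to x = -137 mm. Guide channels at both front corners reach z = 226 mm.
- feeder_mouth (a point): Centre of the hopper's open mouth, in the plane of its rim, 185 mm above the bench.
- gate (a joint): Height of the feeder's gate (m): 0 = fully down (shut, on its stop), 0.06 = fully up. The gate is a vertical aluminium plate in the front guide channels, 85 mm in front of the feeder's origin; it stays at the height where it is left and slides with about 4 N.
- gate_grip (a point): Centre of the round black bar (14 mm thick, 78 mm long along the feeder's y) on top of the gate, by which it is moved. It is 217 mm above the bench when the gate is shut, and rises with the gate.
- tray: Loose steel tray, floor 114 x 114 mm, 3 mm sheet, 0.26 kg. Origin under the middle of its floor, z up. Walls 36 mm high at -y, -x, +x; the +y side is a pouring lip 114 mm wide, sloping up 15 degrees to end at y = 86 mm, z = 10 mm. A fixed strap handle runs along x over the middle, its underside 72 mm and top 100 mm above the origin.
- tray_grip (a point): Centre of the handle's black rubber sleeve, 86 mm above the tray's origin: 76 mm long along the tray's x, 13 mm thick along its y, 27 mm high, with flat sides.
- tray_lip (a point): Middle of the upper edge of the tray's pouring lip, 86 mm along +y from the tray's origin and 10 mm up.
- cyl_1: Lock cylinder with flat sides, 33 x 62 x 17 mm (x, y, z as it lies), 0.13 kg, origin in the middle of its underside. All four lie in the tray at the start.
- cyl_2: Second lock cylinder, same size.
- cyl_3: Third lock cylinder, same size.
- cyl_4: Fourth lock cylinder, same size.
- oil_bottle: Bystander: plastic oil bottle with a spout, 45 mm wide, 133 mm high, origin in the middle of its underside.
- screwdriver: Bystander: screwdriver with amber handle lying on the bench, 168 mm long along its y, 30 mm thick; origin under its middle.
- padlock: Bystander: padlock lying flat, 78 x 48 x 19 mm, origin under its middle.
- tape_measure: Bystander: tape measure standing on the bench, 33 x 70 x 60 mm, origin under its middle.
There are look-alikes about, which are no part of the job. Leave any blue, pink or red look-alike of the cyl_1 alone.

How it is judged (in metres and radians):
On the way, in this order (a step that is already met when the one before it is completed fails the run):
1. The gate is fully down (value of joint gate below 0.004 m), for 0.2 s.
2. The tray is tipped over the hopper (more than 35 degrees, at least 12 cm up) (angle between tray's own z axis and vertical above 0.61 rad and height (world z) of tray above 0.12 m and horizontal distance between tray and feeder_mouth below 0.22 m), for 0.1 s.
At the end, for the whole second after the job is handed in: The gate is down to within 4 mm of its stop; all four cylinders lie still inside the hopper, between its walls and below its rim; the empty tray stands at rest on the bench, upright within 7 degrees and not touching the feeder (value of joint gate below 0.004 m and x of cyl_1 in the frame of feeder between -0.0855 and 0.077 m and y of cyl_1 in the frame of feeder between -0.077 and 0.077 m and z of each of cyl_1, cyl_2, cyl_3, cyl_4 in the frame of feeder below 0.185 m and linear speed of each of cyl_1, cyl_2, cyl_3, cyl_4 below 0.03 m/s and x of cyl_2 in the frame of feeder between -0.0855 and 0.077 m and y of cyl_2 in the frame of feeder between -0.077 and 0.077 m and x of cyl_3 in the frame of feeder between -0.0855 and 0.077 m and y of cyl_3 in the frame of feeder between -0.077 and 0.077 m and x of cyl_4 in the frame of feeder between -0.0855 and 0.077 m and y of cyl_4 in the frame of feeder between -0.077 and 0.077 m and height (world z) of tray between -0.01 and 0.015 m and angle between tray's own z axis and vertical below 0.12 rad and linear speed of tray below 0.02 m/s and contact force between tray and feeder below 0.2 N).
It fails at once if a bystander (oil bottle, screwdriver, padlock, tape measure) is moved more than 3 cm (distance of any of oil_bottle, screwdriver, padlock, tape_measure from where it was at the start of the episode above 0.03 m).
It also fails if it takes over 67 s, if anything falls off the work surface, if the arm or the gripper's body presses on something with over 40 N, if the wrist force passes 120 N, or if a joint passes its speed limit or range.

## Working session

There is one attempt and no reset: what is moved stays moved. The work goes in short steps, Python scripts to look and compute and a tool call to move; the robot and the scene stay as the last step left them, time stands still between calls to the robot, and variables do not carry over. Pictures are saved under pics/ and viewed, about 8 in all and at most 12, crops included, and the job is handed in when it is done.

Besides the shell and the picture viewer there is one more tool, called in YAML: its name, and indented under it one key for each argument. carry_out: Moves the arm, as the interface text tells. Its arguments: {"type":"object","properties":{"deltas":{"type":"array"},"newtons":{"type":"number"}},"required":["deltas"]}

```bash
mkdir -p pics; cat > h.py <<'E'
import numpy as np, cv2
from rig import ctrl, viewer, order
from scipy.spatial.transform import Rotation as R
def rot(q): return R.from_quat([q[1],q[2],q[3],q[0]])
def cap(name,fn):
    im=viewer.capture(name); cv2.imwrite('pics/'+fn+'.png',im[:,:,::-1]); return im
E
python3 - <<'E'
from h import *
s=ctrl.sense(); print(s)
a=cap('scene','scene1'); b=cap('top','top1')
cv2.imwrite('pics/both.png',cv2.resize(np.vstack([a,b])[:,:,::-1],None,fx=.74,fy=.74,interpolation=cv2.INTER_AREA))
for n in('scene','top','wrist'):print(n,viewer.calibration(n))
E
```

```text
{'time_s': 0.0, 'joints': array([ 9.68608805e-01,  3.13441683e-01,  1.49847566e+00,  3.17585710e-05,
        1.33101104e+00, -2.23407315e-01]), 'dq': array([-3.94685028e-05, -2.69711411e-03,  5.10422780e-04, -1.78312064e-03,
        1.27880493e-04, -1.96535612e-03]), 'tau': array([ 9.89454966e-04, -4.12274265e+01, -2.59745765e+01, -1.66316959e-04,
        4.13919988e-03, -5.02475962e-05]), 'eef_pos': array([193.98728707, 487.55261689, 230.72481938]), 'ee_rot': array([ 0.69426307,  0.13269427,  0.69466196, -0.13355068]), 'force': array([-0.0102972 ,  0.77855854,  0.90695826]), 'wrist_torque': array([-0.07911866,  0.01536761, -0.02047231]), 'grip_width': 0.9986844483511234}
scene {'fx': 417.9678739731278, 'fy': 417.9678739731278, 'cx': 323.4321628750042, 'cy': 195.2446053457298, 'k1': -0.09036359476724912, 'xyz': array([-167.50189629, -594.00536034, 1027.87946048]), 'attitude': array([-0.35572819,  0.83418507, -0.39038047,  0.15873188])}
top {'fx': 458.7843868606298, 'fy': 458.7843868606298, 'cx': 318.49871311624776, 'cy': 201.21761039462248, 'k1': -0.06067169953810944, 'xyz': array([ 468.61183581,   -2.47091729, 1447.93225828]), 'attitude': array([-0.02998328,  0.71096368, -0.70233125,  0.01903863])}
wrist {'fx': 332.3201109880108, 'fy': 332.3201109880108, 'cx': 318.90870794105035, 'cy': 193.53887128583523, 'k1': -0.034856031921202645, 'T_tool_cam': array([[-8.09468149e-04, -3.07734064e-01,  9.51472065e-01,
        -1.42144890e+02],
       [ 9.99999589e-01,  1.39322047e-04,  8.95813957e-04,
         1.09250078e+00],
       [-4.08233505e-04,  9.51472399e-01,  3.07733824e-01,
        -7.88180141e+01],
       [ 0.00000000e+00,  0.00000000e+00,  0.00000000e+00,
         1.00000000e+00]])}
```

View pics/scene1.png

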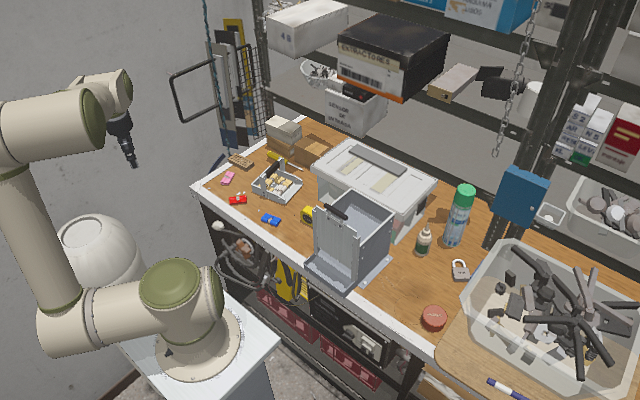

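View pics/top1.png

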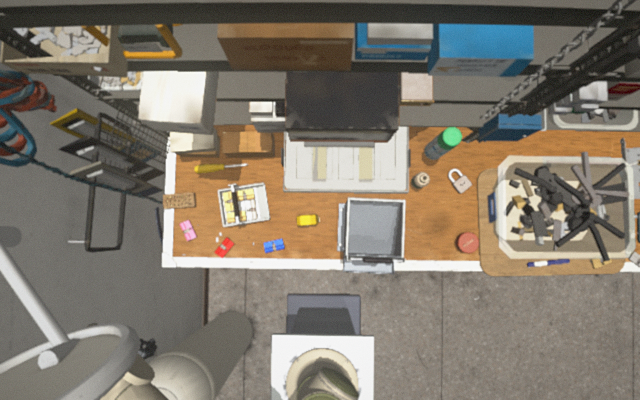

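The scene view shows the feeder at (350,235) with the gate up and its black bar at (335,212), and the tray at (277,183). The top view shows the tray at (243,204) and the feeder mouth at (374,229).

Things that could be taken for a cylinder are pink (188,230), red (225,246) and blue (275,245). The ones I want are the four brass-coloured pieces in the tray. Next is a close crop to check this.

```bash
cat >> h.py <<'E'
def ray(cal,uv,s=None):
    K=np.array([[cal['fx'],0,cal['cx']],[0,cal['fy'],cal['cy']],[0,0,1.]])
    uv=np.array(uv,float).reshape(-1,1,2)
    p=cv2.undistortPoints(uv,K,np.array([cal['k1'],0,0,0,0.]))[:,0]
    d=np.c_[p,np.ones(len(p))]
    if 'xyz' in cal: return np.array(cal['xyz']),rot(cal['attitude']).apply(d)
    T=cal['T_tool_cam']; Rt=rot(s['ee_rot'])
    return s['eef_pos']+Rt.apply(T[:3,3]), Rt.apply(d@T[:3,:3].T)
def onz(name,uv,z,s=None):
    o,d=ray(viewer.calibration(name),uv,s)
    return o+d*((z-o[2])/d[:,2])[:,None]
E
python3 - <<'E'
from h import *
b=cv2.imread('pics/top1.png'); a=cv2.imread('pics/scene1.png')
c1=cv2.resize(b[175:235,205:285],(800,600),interpolation=cv2.INTER_CUBIC)[:, :]
c2=cv2.resize(b[190:280,330:420],(560,560),interpolation=cv2.INTER_CUBIC)
c3=cv2.resize(a[160:300,230:410],(720,560),interpolation=cv2.INTER_CUBIC)
x=np.hstack([cv2.resize(c1,(400,300)),cv2.resize(c2,(300,300)),])
y=cv2.resize(c3,(386,300)); y=np.hstack([y,np.zeros((300,700-386,3),np.uint8)])
cv2.imwrite('pics/crop1.png',np.vstack([x,y]))
E
```

```text
(no output)
```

View pics/crop1.png

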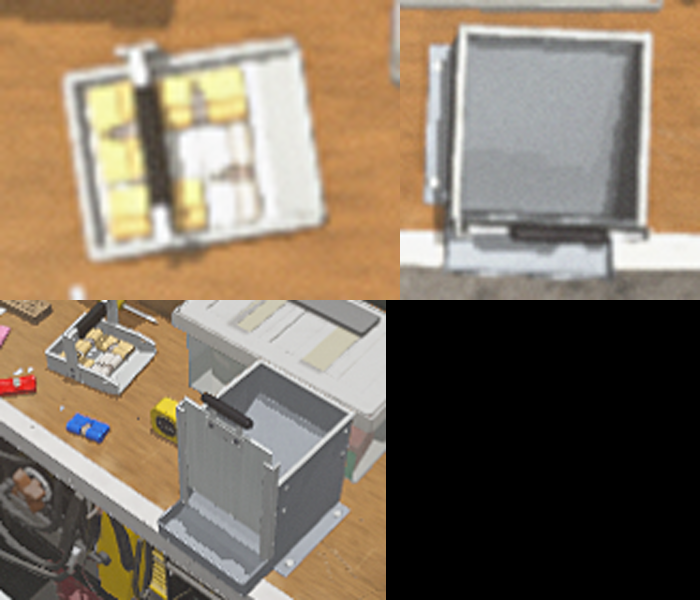

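The close crop confirms four brass cylinders in the tray. The handle sleeve runs from about (234.4,191.4) to (237,216) and the lip faces right (world -y, towards the feeder). The feeder rim corners are (348,198), (405.6,200) and (403.5,260), and the bar spans (363..392,260).

```bash
python3 - <<'E'
from h import *
np.set_printoptions(precision=1,suppress=True)
print('sleeve',onz('top',[(234.4,191.4),(237,216),(235.7,203.7)],97))
print('tray rim L',onz('top',[(218.4,190),(223.4,226.6)],36))
print('lip',onz('top',[(264.6,183),(270,219.4)],10))
print('feeder rim TL TR BR',onz('top',[(348,198.1),(405.6,199.9),(403.5,260.5)],185))
print('bar top',onz('top',[(363,260),(392.4,260.5),(377.7,260)],280))
# two-view bar: scene bar ends in crop (205,396)->,(250,424)
uv=[(230+205*180/386,160+(396-300)*140/300),(230+250*180/386,160+(424-300)*140/300)]
print(uv, onz('scene',uv,277))
# bystander ground: tape, blue, red, bin, bottle
print('tape,blue,red,padlock,bottle,bin corner',onz('top',[(307,220),(275,245),(225,246),(460,180),(422,181),(285,190)],[30]*6))
# bar triangulation: centres
o1,d1=ray(viewer.calibration('top'),[(377.7,260)]);o2,d2=ray(viewer.calibration('scene'),[np.mean(uv,0)])
A=np.c_[d1[0],-d2[0]];t=np.linalg.lstsq(A,o2-o1,rcond=None)[0];print('tri',o1+t[0]*d1[0],o2+t[1]*d2[0])
s=ctrl.sense();print(rot(s['ee_rot']).as_matrix())
E
```

```text
sleeve [[588.6 269.3  97. ]
 [515.7 259.7  97. ]
 [552.1 264.5  97. ]]
tray rim L [[597.9 331.8  36. ]
 [484.4 313.1  36. ]]
lip [[624.1 191.5  10. ]
 [509.3 172.   10. ]]
feeder rim TL TR BR [[ 565.8  -63.6  185. ]
 [ 562.7 -222.6  185. ]
 [ 396.4 -217.   185. ]]
bar top [[ 401.9  -98.4  280. ]
 [ 401.5 -172.7  280. ]
 [ 402.3 -135.5  280. ]]
[(325.5958549222798, 204.8), (346.580310880829, 217.86666666666667)] [[ 394.4 -114.3  277. ]
 [ 392.7 -182.6  277. ]]
tape,blue,red,padlock,bottle,bin corner [[ 508.4   54.9   30. ]
 [ 430.   152.6   30. ]
 [ 424.6  307.9   30. ]
 [ 638.3 -419.5   30. ]
 [ 633.7 -300.7   30. ]
 [ 600.7  124.7   30. ]]
tri [ 401.3 -137.5  262.7] [ 404.1 -140.6  262.9]
[[-0.   0.4  0.9]
 [-0.   0.9 -0.4]
 [-1.  -0.  -0. ]]
```

carry_out:
  deltas:
    - [1,-20,-34,28,10,0,0]
    - [1,-40,-67,56,20,0,0]
    - [1,-60,-101,85,30,0,0]
    - [1,-80,-134,113,40,0,0]
    - [1,-100,-168,141,50,0,0]
  newtons: 80

```text
time_s: 0.72
eef_pos: [263.1, 278.2, 331.7]
ee_rot: [0.572, 0.416, 0.572, -0.416]
force: [1.6, 0.2, -0.1]
grip_width: 0.0
```

carry_out:
  deltas:
    - [1,0,0,44,10,0,0]
    - [1,0,0,88,20,0,0]
    - [1,0,0,131,30,0,0]
    - [1,0,0,175,40,0,0]
    - [1,0,0,219,50,0,0]

```text
time_s: 1.35
eef_pos: [331.9, 70.3, 331.2]
ee_rot: [0.343, 0.619, 0.343, -0.619]
force: [2.0, 0.4, -1.0]
grip_width: -0.001
```

carry_out:
  deltas:
    - [1,0,34,28,10,0,0]
    - [1,0,67,56,20,0,0]
    - [1,0,101,85,29,0,0]
    - [1,0,134,113,39,0,0]
    - [1,0,168,141,49,0,0]

```text
time_s: 1.98
eef_pos: [400.7, -138.1, 331.1]
ee_rot: [-0.055, -0.705, -0.055, 0.705]
force: [-0.0, -0.0, 0.6]
grip_width: -0.003
```

```bash
python3 - <<'E'
from h import *
s=ctrl.sense(); print(s['time_s'],s['eef_pos'],s['joints'].round(2),s['force'].round(1)); print(rot(s['ee_rot']).as_matrix().round(3))
cap('wrist','w1')
E
```

```text
1.975 [ 400.73914739 -138.05304753  331.10624146] [-0.61  0.03  1.58  0.    1.53  0.8 ] [-0.  -0.   0.6]
[[-0.     0.156 -0.988]
 [ 0.    -0.988 -0.156]
 [-1.    -0.     0.   ]]
```

View pics/w1.png

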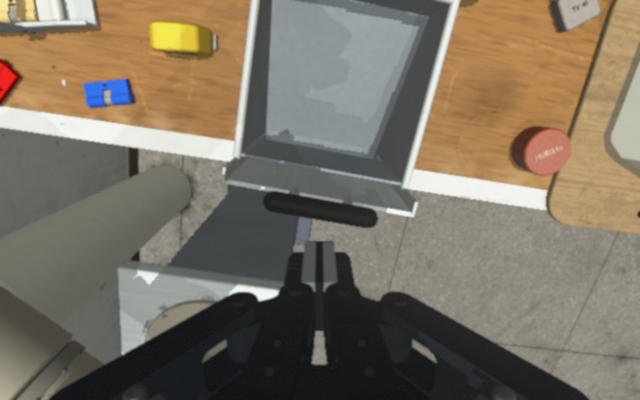

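The wrist view shows the bar from (265,202) to (376,216), centred at about (320,209), with the hopper mouth behind it and the finger tips at (318,245).

```bash
python3 - <<'E'
from h import *
np.set_printoptions(precision=1,suppress=True)
s=ctrl.sense(); cal=viewer.calibration('wrist')
for z in (262,270,277): print(z,onz('wrist',[(265,202),(376,216),(320.5,209)],z,s).tolist())
o1,d1=ray(cal,[(320.5,209)],s);o2,d2=ray(viewer.calibration('top'),[(377.7,260)])
t=np.linalg.lstsq(np.c_[d1[0],-d2[0]],o2-o1,rcond=None)[0];print('tri',o1+t[0]*d1[0],o2+t[1]*d2[0])
print('rim near/far corners',onz('wrist',[(245,158),(405,186),(258,0),(455,0)],185,s))
E
```

```text
262 [[401.677423167671, -104.23223531851434, 262.0], [402.66383132378735, -179.96812039038608, 262.0], [402.17791434644994, -141.8302353321711, 262.0]]
270 [[404.66775572643763, -105.18205701175268, 270.0], [405.6166383383962, -178.0367510857957, 270.0], [405.149206912782, -141.3497308455158, 270.0]]
277 [[407.2842967153584, -106.01315099333621, 277.0], [408.200344476179, -176.3468029442791, 277.0], [407.74908790832256, -140.92928941969245, 277.0]]
tri [ 400.3 -142.1  257. ] [ 401.  -138.2  256.5]
rim near/far corners [[ 411.2  -73.6  185. ]
 [ 406.7 -218.8  185. ]
 [ 536.9  -73.2  185. ]
 [ 559.9 -224.2  185. ]]
```

carry_out:
  deltas:
    - [1,30,2.5,0,0,0,0]
    - [1,55,2.5,0,0,0,0]
    - [1,65,2.5,0,0,0,0]
    - [1,72,2.5,0,0,0,0]
    - [1,78,2.5,0,0,0,0]

```text
time_s: 2.65
eef_pos: [401.2, -139.1, 253.6]
ee_rot: [0.058, 0.705, 0.057, -0.705]
force: [-1.2, 1.0, 2.5]
grip_width: 0.004
```

carry_out:
  deltas:
    - [1,5,0,0,0,0,0]
    - [1,10,0,0,0,0,0]
    - [1,15,0,0,0,0,0]
    - [1,20,0,0,0,0,0]
    - [1,24,0,0,0,0,0]

```text
time_s: 3.28
eef_pos: [401.1, -139.1, 229.0]
ee_rot: [0.057, 0.705, 0.057, -0.705]
force: [-0.8, -0.1, 2.7]
grip_width: 0.001
```

carry_out:
  deltas:
    - [1,1.5,0,0,0,0,0]
    - [1,3,0,0,0,0,0]
    - [1,4,0,0,0,0,0]
    - [1,5,0,0,0,0,0]
    - [1,5,0,0,0,0,0]

```text
time_s: 3.9
eef_pos: [401.0, -139.1, 224.2]
ee_rot: [-0.057, -0.705, -0.057, 0.705]
force: [-0.5, 0.6, 0.9]
grip_width: -0.002
```

carry_out:
  deltas:
    - [1,0.5,0,0,0,0,0]
    - [1,1,0,0,0,0,0]
    - [1,1.5,0,0,0,0,0]
    - [1,1.5,0,0,0,0,0]
    - [1,1.5,0,0,0,0,0]

```text
time_s: 4.53
eef_pos: [401.1, -139.2, 223.6]
ee_rot: [0.058, 0.705, 0.057, -0.705]
force: [-2.4, 2.6, 9.3]
grip_width: 0.0
```

The gate is on its stop: the tip is at z = 223.6 mm with 9 N of reaction. Next is the tray.

carry_out:
  deltas:
    - [1,-50,0,0,0,0,0]
    - [0,-100,0,0,0,0,0]
    - [-1,-100,-48,-27,0,0,0]
    - [-1,-100,-95,-54,0,0,0]
    - [-1,-100,-143,-81,0,0,0]

```text
time_s: 5.15
eef_pos: [458.2, 16.6, 322.7]
ee_rot: [-0.057, -0.705, -0.057, 0.705]
force: [1.0, -0.5, 0.4]
grip_width: 0.848
```

carry_out:
  deltas:
    - [-1,0,-46,-26,0,0,0]
    - [-1,20,-93,-52,0,0,0]
    - [-1,50,-139,-79,0,0,0]
    - [-1,80,-186,-105,0,0,0]
    - [-1,100,-232,-131,0,0,0]

```text
time_s: 5.78
eef_pos: [549.7, 266.8, 220.9]
ee_rot: [-0.058, -0.704, -0.057, 0.705]
force: [0.7, -0.5, 0.2]
grip_width: 1.004
```

```bash
python3 - <<'E'
from h import *
s=ctrl.sense(); print(s['time_s'],s['eef_pos'],s['joints'].round(2),s['force'].round(1)); print(rot(s['ee_rot']).as_matrix().round(3))
a=cap('wrist','w2'); b=cap('scene','s2')
cv2.imwrite('pics/v2.png',np.vstack([a[:,:,::-1],cv2.resize(b[150:300,220:420,::-1],(267,200),interpolation=cv2.INTER_AREA) @ np.eye(3) if 0 else cv2.copyMakeBorder(cv2.resize(b[160:300,230:410,::-1],(257,200)),0,0,0,383,cv2.BORDER_CONSTANT)]))
E
```

```text
5.775 [549.71705031 266.7796077  220.89568482] [ 0.26  0.51  1.23 -0.    1.4   1.67] [ 0.7 -0.5  0.2]
[[-0.002  0.162 -0.987]
 [-0.001 -0.987 -0.162]
 [-1.     0.001  0.002]]
```

View pics/v2.png

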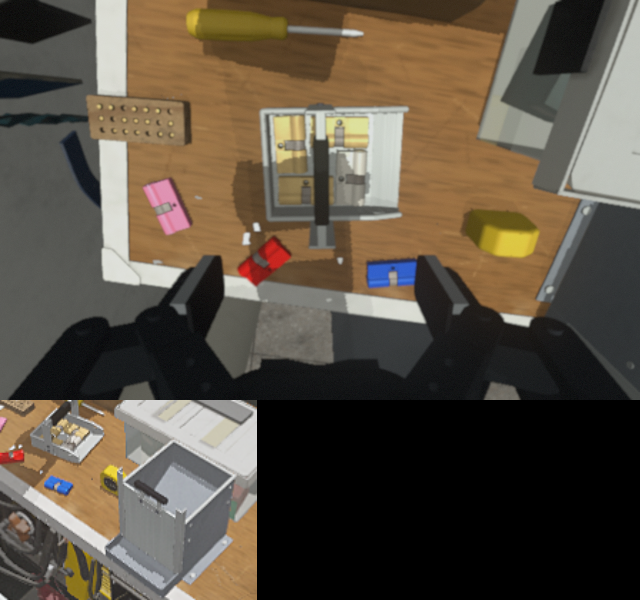

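The wrist view shows the sleeve from (320,140) to (321,225), in line with the jaws. The lip is on the right and the cylinders are at (290,140), (347,130), (305,190) and (352,172). The scene inset shows the gate down.

```bash
python3 - <<'E'
from h import *
np.set_printoptions(precision=1,suppress=True)
s=ctrl.sense(); p=onz('wrist',[(320,140),(321.5,225),(320.7,182)],99,s); print(p)
print('tool shift',rot(s['ee_rot']).inv().apply(p-s['eef_pos']))
E
```

```text
[[587.  275.2  99. ]
 [515.6 261.8  99. ]
 [553.2 268.9  99. ]]
tool shift [[119.4  -0.2 -39.3]
 [119.8   1.2  33.3]
 [119.6   0.4  -4.9]]
```

carry_out:
  deltas:
    - [-1,40,0.5,-3,-0.5,0,0]
    - [-1,85,0.5,-3,-0.5,0,0]
    - [-1,120,0.5,-3,-0.5,0,0]
    - [-1,145,0.5,-3,-0.5,0,0]
    - [-1,154,0.5,-3,-0.5,0,0]
  newtons: 100

```text
time_s: 6.5
eef_pos: [552.2, 264.5, 67.7]
ee_rot: [-0.06, -0.704, -0.06, 0.705]
force: [0.5, -0.4, 0.7]
grip_width: 0.999
```

carry_out:
  deltas:
    - [1,0,0,0,0,0,0]
    - [1,0,0,0,0,0,0]
    - [1,0,0,0,0,0,0]
    - [1,0,0,0,0,0,0]
    - [1,0,0,0,0,0,0]

```text
time_s: 7.12
eef_pos: [553.0, 265.4, 69.5]
ee_rot: [0.06, 0.705, 0.061, -0.704]
force: [-1.5, 0.2, 6.0]
grip_width: 0.133
```

carry_out:
  deltas:
    - [1,0,0,0,0,0,0]
    - [1,-3,0,0,0,0,0]
    - [1,-10,0,0,0,0,0]
    - [1,-20,0,0,0,0,0]
    - [1,-30,0,0,0,0,0]

```text
time_s: 7.75
eef_pos: [552.7, 265.2, 99.5]
ee_rot: [0.06, 0.705, 0.06, -0.705]
force: [0.4, -0.6, -7.9]
grip_width: 0.138
```

The tray is lifted; the 7.9 N load matches tray plus four cylinders. I'll carry it level to the hopper.

carry_out:
  deltas:
    - [1,-30,0,0,2,0,0]
    - [1,-75,0,0,4,0,0]
    - [1,-125,0,0,6,0,0]
    - [1,-170,0,0,8,0,0]
    - [1,-200,0,0,9.6,0,0]

```text
time_s: 8.38
eef_pos: [552.7, 265.2, 301.9]
ee_rot: [0.001, 0.708, 0.001, -0.706]
force: [0.4, -0.0, -9.0]
grip_width: 0.134
```

carry_out:
  deltas:
    - [1,0,20,5,0,0,0]
    - [1,0,60,15,0,0,0]
    - [1,0,115,28,0,0,0]
    - [1,0,170,42,0,0,0]
    - [1,0,215,53,0,0,0]

```text
time_s: 9.0
eef_pos: [499.5, 48.2, 299.5]
ee_rot: [0.001, 0.707, 0.001, -0.707]
force: [1.5, -0.0, -7.9]
grip_width: 0.132
```

carry_out:
  deltas:
    - [1,0,30,7,0,0,0]
    - [1,0,47,11,0,0,0]
    - [1,0,55,14,0,0,0]
    - [1,0,59,14,0,0,0]
    - [1,0,59,14,0,0,0]

```text
time_s: 9.62
eef_pos: [486.8, -8.5, 298.8]
ee_rot: [0.001, 0.707, 0.002, -0.707]
force: [0.7, -0.6, -8.0]
grip_width: 0.135
```

```bash
python3 - <<'E'
from h import *
s=ctrl.sense(); print(s['time_s'],s['eef_pos'],s['joints'].round(2),s['force'].round(1)); print(rot(s['ee_rot']).as_matrix().round(3))
a=cap('wrist','w3'); b=cap('scene','s3')
cv2.imwrite('pics/v3.png',np.vstack([a[:,:,::-1],cv2.copyMakeBorder(cv2.resize(b[140:300,220:420,::-1],(250,200)),0,0,0,390,cv2.BORDER_CONSTANT)]))
E
```

```text
9.625 [486.82003735  -8.53805006 298.80057667] [-0.26  0.19  1.48  0.    1.47  1.31] [ 0.7 -0.6 -8. ]
[[ 0.     0.004 -1.   ]
 [ 0.    -1.    -0.004]
 [-1.    -0.    -0.   ]]
```

View pics/v3.png

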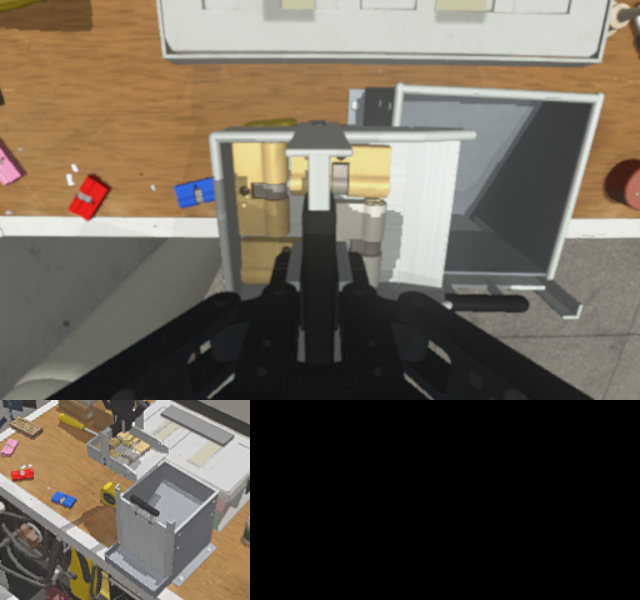

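The tray is level at the hopper with the lip edge at (458,140)–(445,285), inside the mouth (400–600). The four cylinders are still in the tray, and the gate bar at (487,303) is down. I'll start the tilt.

carry_out:
  deltas:
    - [1,-5,8,0,0,0,-6]
    - [1,-9,16,0,0,0,-12]
    - [1,-12,24,0,0,0,-18]
    - [1,-14,32,0,0,0,-24]
    - [1,-15,40,0,0,0,-30]
  newtons: 120

```text
time_s: 10.35
eef_pos: [487.1, -49.3, 314.1]
ee_rot: [0.182, -0.683, -0.185, 0.683]
force: [0.2, 0.7, -8.2]
grip_width: 0.129
```

```bash
python3 - <<'E'
from h import *
s=ctrl.sense(); print(s['time_s'],s['eef_pos'],s['joints'].round(2),s['force'].round(1)); print(rot(s['ee_rot']).as_matrix().round(3))
E
```

```text
10.35 [487.06840178 -49.27756367 314.05565999] [-0.58  0.27  1.43  0.44  1.73  1.  ] [ 0.2  0.7 -8.2]
[[-0.001  0.004 -1.   ]
 [ 0.501 -0.865 -0.004]
 [-0.865 -0.501 -0.001]]
```

carry_out:
  deltas:
    - [1,-3.5,6,0,0,0,-4]
    - [1,-7,12,0,0,0,-8]
    - [1,-10.5,18,0,0,0,-12]
    - [1,-14,24,0,0,0,-16]
    - [1,-17,30,0,0,0,-20]

```text
time_s: 10.98
eef_pos: [487.4, -83.8, 314.1]
ee_rot: [0.297, -0.641, -0.3, 0.641]
force: [-0.3, -1.3, -2.6]
grip_width: 0.132
```

carry_out:
  deltas:
    - [1,-4.5,4,0,0,0,-3.3]
    - [1,-9,8,0,0,0,-6.6]
    - [1,-13.8,11.6,0,0,0,-10]
    - [1,-13.8,11.6,0,0,0,-10]
    - [1,-13.8,11.6,0,0,0,-10]

```text
time_s: 11.6
eef_pos: [487.0, -101.4, 313.7]
ee_rot: [0.352, -0.612, -0.354, 0.613]
force: [0.2, 0.0, -2.6]
grip_width: 0.131
```

```bash
python3 - <<'E'
from h import *
s=ctrl.sense(); print(s['time_s'],s['eef_pos'],s['joints'].round(2),s['force'].round(1)); print(rot(s['ee_rot']).as_matrix().round(3))
a=cap('wrist','w4'); b=cap('scene','s4')
cv2.imwrite('pics/v4.png',np.vstack([a[:,:,::-1],cv2.copyMakeBorder(cv2.resize(b[140:300,220:420,::-1],(250,200)),0,0,0,390,cv2.BORDER_CONSTANT)]))
E
```

```text
11.6 [ 487.02388779 -101.3772633   313.6628548 ] [-0.78  0.48  1.38  0.75  2.04  0.86] [ 0.2  0.  -2.6]
[[-0.003  0.002 -1.   ]
 [ 0.866 -0.501 -0.004]
 [-0.501 -0.866 -0.   ]]
```

View pics/v4.png

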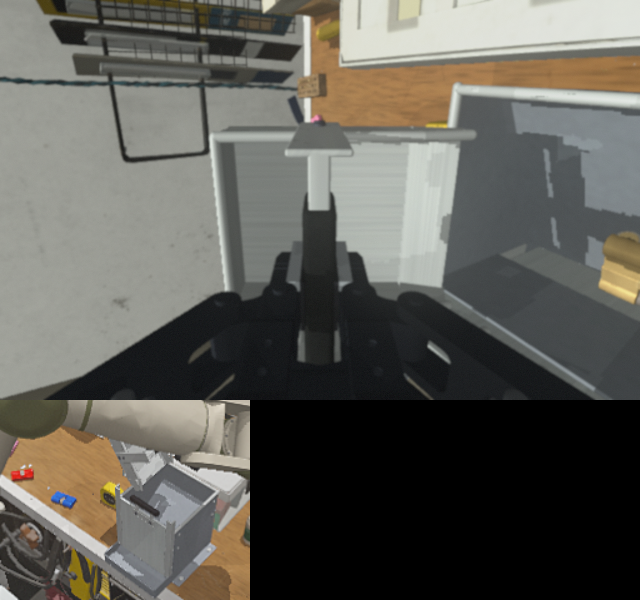

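The tray is empty and the load has fallen to 2.6 N, the tray's own weight. I'll untilt it and carry it back.

carry_out:
  deltas:
    - [1,7,-9,0,0,0,6]
    - [1,14,-17,0,0,0,12]
    - [1,21,-26,0,0,0,18]
    - [1,28,-35,0,0,0,24]
    - [1,35.6,-43.7,0,0,0,30]

```text
time_s: 12.32
eef_pos: [486.6, -48.2, 334.3]
ee_rot: [-0.18, 0.683, 0.183, -0.683]
force: [1.2, -0.3, -2.4]
grip_width: 0.134
```

carry_out:
  deltas:
    - [1,8,-14,0,0,0,6]
    - [1,16,-28,0,0,0,12]
    - [1,24,-42,0,0,0,18]
    - [1,32,-55,0,0,0,24]
    - [1,40,-69,0,0,0,30]

```text
time_s: 12.95
eef_pos: [486.1, 31.9, 333.9]
ee_rot: [0.002, 0.707, 0.0, -0.707]
force: [1.2, -0.2, -2.8]
grip_width: 0.132
```

carry_out:
  deltas:
    - [1,0,-40,-11,0,0,0]
    - [1,0,-90,-25,-2,0,0]
    - [1,0,-145,-41,-5,0,0]
    - [1,0,-195,-55,-7.5,0,0]
    - [1,0,-233,-66,-9.6,0,0]

```text
time_s: 13.58
eef_pos: [551.2, 266.7, 333.5]
ee_rot: [-0.061, -0.704, -0.062, 0.705]
force: [0.3, -1.3, -3.2]
grip_width: 0.13
```

```bash
python3 - <<'E'
from h import *
s=ctrl.sense(); print(s['time_s'],s['eef_pos'],s['joints'].round(2),s['force'].round(1)); print(rot(s['ee_rot']).as_matrix().round(3))
b=cap('scene','s5'); t=cap('top','t5')
cv2.imwrite('pics/v5.png',np.hstack([cv2.resize(b[150:310,230:410,::-1],(394,350)),cv2.resize(t[170:280,180:430,::-1],(400,350) if 0 else (400,176),interpolation=cv2.INTER_CUBIC) if 0 else cv2.resize(t[190:280,330:420,::-1],(350,350),interpolation=cv2.INTER_CUBIC)]))
E
```

```text
13.575 [551.18658411 266.69804373 333.46586427] [0.26 0.48 1.   0.   1.66 1.66] [ 0.3 -1.3 -3.2]
[[-0.001  0.173 -0.985]
 [ 0.001 -0.985 -0.173]
 [-1.    -0.001  0.001]]
```

View pics/v5.png

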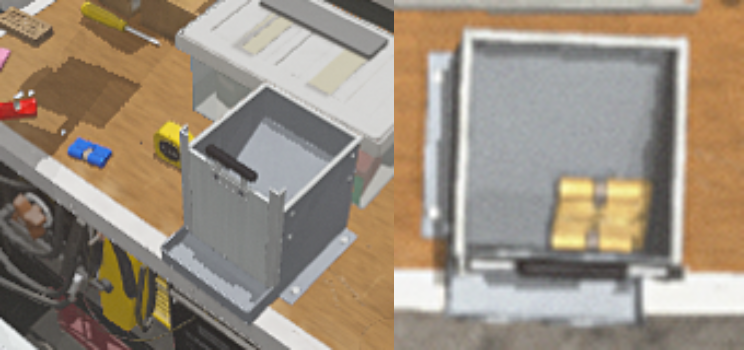

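The top inset shows brass cylinders piled at the front right of the hopper (about (600,215)), apparently stacked. The gate is down and none are on the bench. I'll set the tray down.

carry_out:
  deltas:
    - [1,50,0,0,0,0,0]
    - [1,105,0,0,0,0,0]
    - [1,160,0,0,0,0,0]
    - [1,210,0,0,0,0,0]
    - [1,240,0,0,0,0,0]

```text
time_s: 14.3
eef_pos: [550.3, 263.6, 91.2]
ee_rot: [-0.06, -0.703, -0.06, 0.706]
force: [0.0, -0.8, -2.9]
grip_width: 0.13
```

carry_out:
  deltas:
    - [1,10,0,0,0,0,0]
    - [1,17,0,0,0,0,0]
    - [1,21,0,0,0,0,0]
    - [1,23,0,0,0,0,0]
    - [1,24,0,0,0,0,0]

```text
time_s: 14.92
eef_pos: [551.9, 264.2, 69.8]
ee_rot: [0.06, 0.705, 0.06, -0.704]
force: [0.2, 1.1, -2.6]
grip_width: 0.132
```

carry_out:
  deltas:
    - [1,0.5,0,0,0,0,0]
    - [1,1,0,0,0,0,0]
    - [1,1,0,0,0,0,0]
    - [0.3,1,0,0,0,0,0]
    - [-0.3,1,0,0,0,0,0]

```text
time_s: 15.55
eef_pos: [551.9, 264.2, 68.5]
ee_rot: [0.06, 0.705, 0.06, -0.704]
force: [0.2, 0.5, 0.8]
grip_width: 0.545
```

carry_out:
  deltas:
    - [-1,0,0,0,0,0,0]
    - [-1,0,0,0,0,0,0]
    - [-1,0,0,0,0,0,0]
    - [-1,-15,0,0,0,0,0]
    - [-1,-40,0,0,0,0,0]

```text
time_s: 16.18
eef_pos: [551.5, 264.1, 109.2]
ee_rot: [-0.06, -0.704, -0.06, 0.705]
force: [0.9, -0.2, -0.3]
grip_width: 1.0
```

carry_out:
  deltas:
    - [-1,-40,0,0,0,0,0]
    - [-1,-85,0,0,0,0,0]
    - [-1,-120,0,0,0,0,0]
    - [-1,-150,0,0,0,0,0]
    - [-1,-150,0,0,0,0,0]

```text
time_s: 16.8
eef_pos: [552.3, 264.4, 261.7]
ee_rot: [0.06, 0.706, 0.061, -0.703]
force: [0.5, -1.5, -0.4]
grip_width: 1.001
```

```bash
python3 - <<'E'
from h import *
s=ctrl.sense(); print(s['time_s'],s['eef_pos'],s['force'].round(1))
a=cap('wrist','w6'); t=cap('top','t6')
cv2.imwrite('pics/v6.png',np.vstack([a[:,:,::-1],cv2.resize(t[140:290,170:490,::-1],(427,200))@np.eye(3) if 0 else cv2.copyMakeBorder(cv2.resize(t[140:290,170:490,::-1],(427,200)),0,0,0,213,cv2.BORDER_CONSTANT)]))
E
```

```text
16.8 [552.32031183 264.35010078 261.66130906] [ 0.5 -1.5 -0.4]
```

View pics/v6.png

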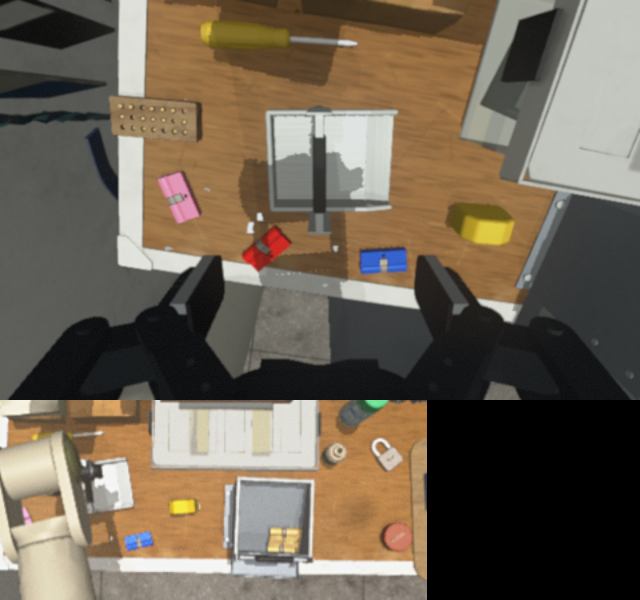

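The tray stands upright, empty and at its original place, and the bystanders are unmoved. Only about two cylinders are visible in the hopper from the top, so I'll take one look into it with the wrist camera.

carry_out:
  deltas:
    - [-1,-60,0,0,0,0,0]
    - [-1,-110,30,17,0,0,0]
    - [-1,-140,80,45,0,0,0]
    - [-1,-140,130,73,0,0,0]
    - [-1,-140,180,101,0,0,0]

```text
time_s: 17.52
eef_pos: [481.8, 68.1, 397.5]
ee_rot: [-0.06, -0.704, -0.061, 0.705]
force: [1.9, 0.3, 1.0]
grip_width: 1.006
```

carry_out:
  deltas:
    - [-1,0,50,28,0,0,0]
    - [-1,0,100,56,0,0,0]
    - [-1,0,150,85,0,0,0]
    - [-1,0,195,110,0,0,0]
    - [-1,0,212,120,0,0,0]

```text
time_s: 18.15
eef_pos: [399.5, -161.7, 397.2]
ee_rot: [-0.059, -0.704, -0.06, 0.705]
force: [0.2, -0.1, -0.5]
grip_width: 0.999
```

```bash
python3 - <<'E'
from h import *
s=ctrl.sense(); print(s['time_s'],s['eef_pos'],s['force'].round(1))
a=cap('wrist','w7'); t=cap('top','t7')
cv2.imwrite('pics/v7.png',np.hstack([cv2.resize(a[0:240,200:440,::-1],(480,480),interpolation=cv2.INTER_CUBIC),cv2.resize(t[170:270,205:275,::-1],(320,480))]))
E
```

```text
18.15 [ 399.53116368 -161.73844876  397.20432463] [ 0.2 -0.1 -0.5]
```

View pics/v7.png

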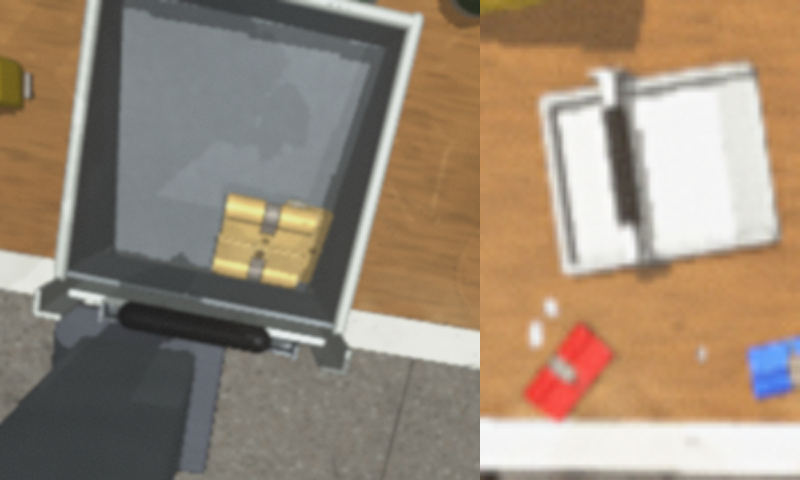

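The view shows the hopper with a neat pair of brass cylinders at crop (270,240), against the gate side. The tray is empty. I'll measure the pile's height above the chute floor to see whether the other two lie beneath.

```bash
python3 - <<'E'
from h import *
np.set_printoptions(precision=1,suppress=True)
s=ctrl.sense()
def cen(fn,x0,y0,x1,y1):
    im=cv2.imread('pics/'+fn+'.png')[y0:y1,x0:x1]; h=cv2.cvtColor(im,cv2.COLOR_BGR2HSV)
    m=((h[...,0]>15)&(h[...,0]<35)&(h[...,1]>70)).astype(np.uint8); n,l,st,c=cv2.connectedComponentsWithStats(m)
    i=1+st[1:,4].argmax(); print(fn,st[i]+[x0,y0,0,0,0]); 
    cs=cv2.findContours((l==i).astype(np.uint8),0,2)[0][0]; r=cv2.minAreaRect(cs); print(cv2.boxPoints(r)+[x0,y0]); return np.array(r[0])+[x0,y0]
uw=cen('w7',260,80,375,155); ut=cen('t7',350,205,402,256)
o1,d1=ray(viewer.calibration('wrist'),[uw],s);o2,d2=ray(viewer.calibration('top'),[ut])
t=np.linalg.lstsq(np.c_[d1[0],-d2[0]],o2-o1,rcond=None)[0];a=o1+t[0]*d1[0];b=o2+t[1]*d2[0];print(a,b)
F=(a+b)/2-[486,-142,0];print('feeder frame',F,'floor there',28+(F[0]+75)*97/150)
E
```

```text
w7 [ 306   97   61   47 1877]
[[305.4 136.4]
 [313.2  95.1]
 [366.3 105.2]
 [358.5 146.5]]
t7 [370 236  32  20 408]
[[369.7 253.2]
 [372.2 233.3]
 [401.1 236.9]
 [398.6 256.8]]
[ 439.3 -175.2   99.1] [ 435.9 -178.5   99.6]
feeder frame [-48.4 -34.8  99.4] floor there 45.192951098340885
```

```bash
python3 - <<'E'
from h import *
print(order.finish_job(), ctrl.sense()['time_s'])
E
```

```text
the job is handed in; nothing more can be done
the job is handed in; nothing more can be done
```

I pushed the gate onto its stop, tipped the tray to 60° over the hopper, set it back empty in its original place, and handed the job in at about 18 s. I don't have the judge's result, because the hand-in gives no verdict.

- **Gate:** the fingertips stopped at 223.6 mm, where a shut gate's bar top should be 224 mm, and the push force rose to 9 N. Later pictures show it still down.
- **Cylinders:** the load on the wrist fell from 8.0 N to 2.6 N during the tip, which matches all four leaving the tray, and none are visible on the bench. Only two can be seen in the hopper. The pile's top measures about 54 mm above the chute floor, which fits two stacked on two, but I did not see the lower pair.
- **Tray:** it stands upright and empty, well clear of the feeder.
- **Other things:** the bystanders and the pink, red and blue look-alikes show no movement in the last views.

One disagreement: my first two-view measurements put the gate's bar at about 257–263 mm, so the gate was not fully up (277 mm) at the start. This did not affect the push.

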